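# Dispense one tissue cassette

## Task

Press the red plunger of the cassette dispenser all the way down once and let it spring back, so that one orange cassette comes out on to the lane; then push that cassette sideways along the lane with a fingertip on to the middle of the green pad, and leave it there lying flat. Do not lift the cassette, keep the other cassettes in the dispenser, and do not disturb the things standing around.

Things in the scene. Friction and masses are not known exactly. Their poses are not given: they have to be found in the camera images.
- dispenser: White cassette dispenser, fixed. Origin on the worktop below the middle of its magazine; -x is its front (roughly towards the robot), y along its lane, z up. Clear magazine with grey lid: 42 x 56 mm in plan, top 48 mm high, holds a stack of 4 cassettes, slot at lane level facing -x. Behind it a blue housing (x 22 to 78 mm, y +-30 mm, 40 mm high) carries the plunger.
- lane_mid (a point): Middle of the lane in front of the magazine, on its surface: dispenser x = -44 mm, y = 0, 8 mm above the worktop. The lane is flat, 250 mm long (y), 52 mm wide (x) between two lips that rise 4 mm above it; the rear lip is broken at the magazine; both ends are open. A full press drives the lowest cassette out to about dispenser x = -40 mm, y = 0; each full press puts out one more.
- plunger_top (a point): Centre of the top face of the red round plunger button, 28 mm across, 8 mm thick, on a steel stem; dispenser frame x = 55 mm, y = 0. 76 mm above the worktop when up, 54 mm when fully pressed.
- plunger (a joint): Plunger travel in m: 0 up, 0.022 fully down against its stop. A spring pushes back with about 2.3 N at the top and 5.2 N at the bottom, a little more when pressed quickly; it returns by itself.
- green_pad: Green rectangle inlaid in the lane at one end (which end varies), flush, 50 mm along x and 80 mm along y. Origin at its centre on the lane surface, 83 mm from the lane's middle; axes parallel to the dispenser's.
- yellow_pad: Yellow rectangle, the same size, at the other end of the lane. Not the target.
- cassette_1_center (a point): Centre of the lowest cassette, the one that will come out: orange plastic, 28 mm (its x) by 40 mm (its y) by 8 mm high, 15 g. In the magazine its axes are parallel to the dispenser's.
- cassette_2_center (a point): Centre of cassette number 2 from below in the magazine, like cassette 1. Stays in the magazine (it drops by 8 mm when the lowest one is out).
- cassette_3_center (a point): Centre of cassette number 3 from below in the magazine, like cassette 1. Stays in the magazine (it drops by 8 mm when the lowest one is out).
- cassette_4_center (a point): Centre of cassette number 4 from below in the magazine, like cassette 1. Stays in the magazine (it drops by 8 mm when the lowest one is out).
- petri_2: Clear lidded petri dish, 61 mm across, 14 mm high, beside the magazine. Loose; origin at the centre of its underside. Leave alone.
- timer: White timer, 66 x 62 x 22 mm, beside the magazine. Loose; origin at the centre of its underside. Leave alone.
- dropper_4: White and green dropper bottle, 39 mm across, 100 mm high, off the -y end of the lane. Loose; origin at the centre of its underside. Leave alone.
- tape_roll: Roll of tape lying flat, 75 mm across, 19 mm high, off the +y end of the lane. Loose; origin at the centre of its underside. Leave alone.
- cassette_1: The same lowest cassette, origin at the centre of its underside.

How it is judged:
By the outcome, as a careful person would: the job done as asked, in the order asked, and still so for the second after the job is handed in, with the robot touching nothing.
It also fails if it takes over 42 s, if anything falls off the work surface, if the arm or the gripper's body presses on something with over 40 N, if the wrist force passes 120 N, or if a joint passes its speed limit or range.

## Robot

A 6-joint arm with a two-finger parallel gripper is mounted at the origin on a cart in front of the work surface, level with it; the furniture and walls round the work are solid. World frame = base frame: x ahead of the robot, y to its left, z up, the work surface at z = 0. Lengths are in m, angles in degrees, forces in N, time in s.
With the tool pointing down it reaches from about 0.4 to 0.825 m from the base axis. Payload 7 kg.
Tool frame: the origin (TCP) lies midway between the tips of the shut fingers; the grasp point (between the pads) lies ctrl.tcp_to_grasp behind it (ctrl.tcp_to_grasp is the distance from the TCP to the grasp point, in m); z points along the fingers, y is the line along which they close (so a half turn about z gives the same grasp; the last joint's range is limited). The gripper opens to 88 mm and grips with 3 to 60 N. Pads are 19 mm wide; open, the fingers measure 130 mm over their backs; the gripper's body (78 mm by 193 mm) begins 47 mm behind the grasp point.
Start: joints at [87.153, 20.546, 0.682, 0, -70.136, -16.507], TCP at [0.224, 0.637, 0.227] pointing down, gripper open.
Joint ranges: [-176.03, 176.03], [-82.01, 121.73], [-58.28, 71.71], [-173.87, 95.51], [-174.79, -0.11], [-173.66, 173.66]. Speed limits (degrees/s): [136.94, 136.94, 172.46, 180, 180, 180].

## Interface

Orientations are given as [roll, pitch, yaw] about the fixed x, y, z axes, in that order (R = Rz(yaw) Ry(pitch) Rx(roll)).
In Python, from plant import ctrl, imaging, close_job gives the robot as it stands.
- The arm moves only by the shell command python3 -m crank 'ROWS'. ROWS is JSON, a list of rows, each a list of 3 entries, a list of its own where there are three numbers: the shift along the world's x, y, z in m, then the turn, a rotation vector about the world's x, y, z in degrees, then the opening, from -1 (shut) to 1 (fully open), so that 0 is half open. A call has 1 to 12 rows; each row shifts and turns the commanded pose from where the row before left it; what a row does not reach is not made up. A row lasts 1/10 s, in which the tool goes at most 50 mm and 8.59 degrees, less where a joint would pass 70% of its speed; a pose out of reach is approached as far as the arm can. A call is refused whole if a number of a shift passes 0.05 or a number of a turn 8.59, either way. A call with a gripper value outside its range is refused whole. The fingers move at their own pace and stop on an object; the grip force is fixed at half the most. Time passes only in rows, so rows that do not move let the fingers close. It gives the time, the measured TCP pose, the force, the opening and the grip force at its end, in the units of the state.
- ctrl.get_obs(): the state, without advancing time (a new reading comes with each control period).
- imaging.snapshot(name): name is "side" or "top" or "wrist"; returns (picture, depth): 400x640x3 uint8, blue, green, red; 400x640 float32, m along the optical axis (not along the pixel's ray), 0 where there is no reading.
- imaging.camera_model(name): a dict with "mtx" (3x3 intrinsics, pixels), "D" ([k1, k2, p1, p2, k3] as OpenCV has them; the pictures are not rectified), "R" (3x3) and "t" (3): a world point X has camera coordinates R X + t. Camera axes: x right, y down, z forward; pixel columns grow to the right and rows downward; lengths in m; the calibration is good to about 2 mm. A picture is of the moment at which its call begins: read the wrist's pose just before it. camera_model takes no time and is no camera call; for the wrist camera it gives the pose at the moment of the call.
- close_job(): hands the job in; it is judged then, once.
The state is a dict: "clock": time; "joint_pos": joint angles; "qvel": joint speeds; "tau": joint torques, N m; "tool_pos": TCP position; "orientation": TCP orientation; "force": force on the tool from outside, world axes, zero at the start; "moment": the same for the moment, N m; "opening": finger opening in m; "gripper_force": force on a finger pad.
Only numpy, scipy, OpenCV 4.12 (cv2) and the standard library are available. Lean on these libraries where they do the work, as an engineer would, in place of code of your own. Each camera call takes 0.05 s, during which the arm holds its last target. There are 200 camera calls.

## Working session

There is one attempt and no reset: what is moved stays moved. The work goes in short steps, Python scripts to look and compute and a shell command to move; the robot and the scene stay as the last step left them, time stands still between calls to the robot, and variables do not carry over. Pictures are saved under pics/ and viewed, at most 10 in all, crops included, and the job is handed in when it is done.

```bash
mkdir -p pics; cat > h.py <<'E'
from plant import ctrl, imaging, close_job
import cv2, numpy as np
def snap(n):
    im,d=imaging.snapshot(n); m=imaging.camera_model(n); return im,d,m
def ray(m,uv):
    p=cv2.undistortPoints(np.array([[uv]],float),np.array(m["mtx"]),np.array(m["D"])).ravel()
    R=np.array(m["R"]);t=np.array(m["t"]).ravel()
    return -R.T@t, R.T@np.array([p[0],p[1],1.])
def atz(m,uv,z):
    c,r=ray(m,uv); return c+r*(z-c[2])/r[2]
def dep(m,uv,d):
    c,r=ray(m,uv); return c+r*d[int(uv[1]),int(uv[0])]
def proj(m,X):
    R=np.array(m["R"]);t=np.array(m["t"]).ravel()
    return cv2.projectPoints(np.array(X,float).reshape(-1,3),cv2.Rodrigues(R)[0],t,np.array(m["mtx"]),np.array(m["D"]))[0].reshape(-1,2)
E
python3 - <<'E'
from h import *
o=ctrl.get_obs(); print(o["clock"],o["tool_pos"],o["orientation"],o["opening"],ctrl.tcp_to_grasp)
for n in("top","side"):
    im,d,m=snap(n); cv2.imwrite(f"pics/{n}1.png",im); np.save(n+"d.npy",d)
E
```

```text
0.0 [0.22353765 0.63638829 0.22560137] [ 1.79903473e+02 -7.17763806e-03 -1.93631076e+01] 0.0874330937944361 0.0188
```

View pics/top1.png

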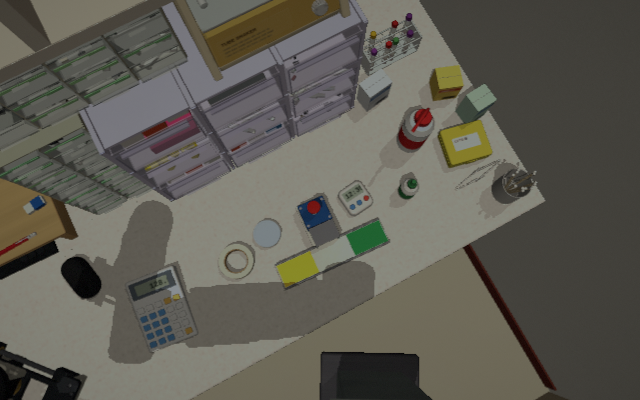

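View pics/side1.png

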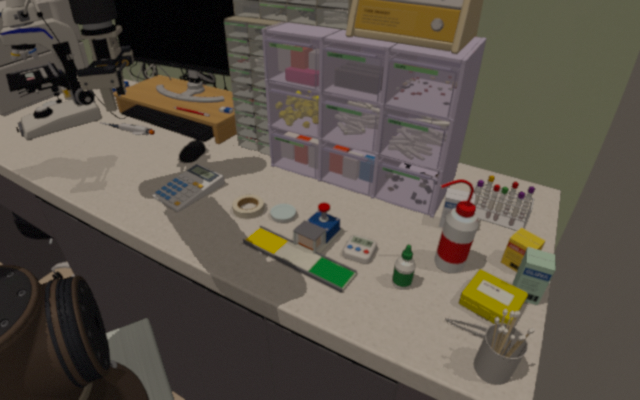

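The top view shows the plunger at (313,207), the green pad at about (367,238) and the yellow pad at about (297,268). In the side view the plunger is at (324,208) and the magazine at (310,235). Next I'll measure these by colour.

```bash
cat > meas.py <<'E'
from h import *
def blob(im,lo,hi,win,minA=30):
    x0,y0,x1,y1=win; h=cv2.cvtColor(im,cv2.COLOR_BGR2HSV)
    k=np.zeros(im.shape[:2],np.uint8); k[y0:y1,x0:x1]=cv2.inRange(h,lo,hi)[y0:y1,x0:x1]
    n,l,s,c=cv2.connectedComponentsWithStats(k); i=1+np.argmax(s[1:,4])
    ct=max(cv2.findContours((l==i).astype(np.uint8),0,1)[0],key=cv2.contourArea)
    return cv2.minAreaRect(ct),s[i,4],ct
E
python3 - <<'E'
from meas import *
im=cv2.imread("pics/top1.png"); d=np.load("topd.npy"); m=imaging.camera_model("top")
P={}
for n,lo,hi,w,z in(("green",(50,120,40),(75,255,255),(340,210,400,265),.008),("yellow",(22,130,100),(34,255,255),(270,240,325,295),.008),("red",(0,150,100),(8,255,255),(295,190,335,225),.076)):
    r,a,c=blob(im,lo,hi,w)
    box=np.array([atz(m,p,z)[:2] for p in cv2.boxPoints(r)])
    P[n]=atz(m,r[0],z); print(n,np.round(r[0],1),a,P[n].round(4),dep(m,r[0],d).round(4),"sides",np.linalg.norm(np.diff(box,axis=0),axis=1).round(4))
g,y=P["green"][:2],P["yellow"][:2]
u=(g-y);print("dist",np.linalg.norm(u)); u/=np.linalg.norm(u)
mid=(g+y)/2; 
v=np.array([-u[1],u[0]]); v*=np.sign(v@(P["red"][:2]-mid))
print("mid",mid,"u(green dir)",u,"x axis",v,"red in disp rel mid",(P["red"][:2]-mid)@v,(P["red"][:2]-mid)@u,"yaw of x axis",np.degrees(np.arctan2(v[1],v[0])))
for nm,p in dict(drop=(408,187),timer=(356,198),petri=(267,234),tape=(236,261)).items(): 
    q=dep(m,p,d); print(nm,q.round(3),(q[:2]-mid)@v,(q[:2]-mid)@u)
E
```

```text
green [366.7 237.3] 760 [0.4919 0.0851 0.008 ] [0.4915 0.0854 0.0115] sides [0.0772 0.0481 0.0766]
yellow [297.4 268.8] 831 [0.4195 0.2348 0.008 ] [0.4194 0.2347 0.0096] sides [0.0796 0.0499 0.079 ]
red [313.5 206.5] 111 [0.5452 0.2025 0.076 ] [0.5454 0.2025 0.0749] sides [0.023  0.0233 0.0229]
dist 0.16625566628723887
mid [0.45570298 0.15995042] u(green dir) [ 0.43564044 -0.90012078] x axis [0.90012078 0.43564044] red in disp rel mid 0.09904172945063663 0.0007056430175281818 yaw of x axis 25.826052835665998
drop [0.592 0.005 0.075] 0.05538226391746853 0.19892322163439893
timer [0.577 0.111 0.019] 0.08776343705005211 0.09736327970663408
petri [0.493 0.304 0.013] 0.09619375774761922 -0.1129946832876241
tape [ 0.434  0.37  -0.002] 0.07174664381020086 -0.1989209118981961
```

```bash
python3 -m crank '[[[0.027,-0.036,-0.008],[0,0,3.77],-1],[[0.027,-0.036,-0.008],[0,0,3.77],-1],[[0.027,-0.036,-0.008],[0,0,3.77],-1],[[0.027,-0.036,-0.008],[0,0,3.77],-1],[[0.027,-0.036,-0.008],[0,0,3.77],-1],[[0.027,-0.036,-0.008],[0,0,3.77],-1],[[0.027,-0.036,-0.008],[0,0,3.77],-1],[[0.027,-0.036,-0.008],[0,0,3.77],-1],[[0.027,-0.036,-0.008],[0,0,3.77],-1],[[0.027,-0.036,-0.008],[0,0,3.77],-1],[[0.025,-0.037,-0.008],[0,0,3.77],-1],[[0,0,0],[0,0,0],-1]]'; python3 - <<'E'
from h import *
im,d,m=snap("wrist"); o=ctrl.get_obs(); print(o["clock"],o["tool_pos"],o["orientation"],o["opening"],o["force"]); cv2.imwrite("pics/wrist1.png",im)
print(proj(m,[[.5452,.2025,.076],o["tool_pos"]]))
E
```

```text
clock: 1.3
tool_pos: [0.5197, 0.2353, 0.1368]
orientation: [179.9, 0.2, 22.0]
force: [-0.6, -0.3, 0.4]
opening: 0.0011
gripper_force: 0.0
1.35 [0.51926492 0.23707992 0.13742721] [1.79958238e+02 1.24039623e-01 2.18888050e+01] 0.0007113659930695653 [-0.48290432  0.92305997 -0.22226787]
[[375.88145646 203.83257501]
 [318.76991717 256.69346825]]
```

View pics/wrist1.png

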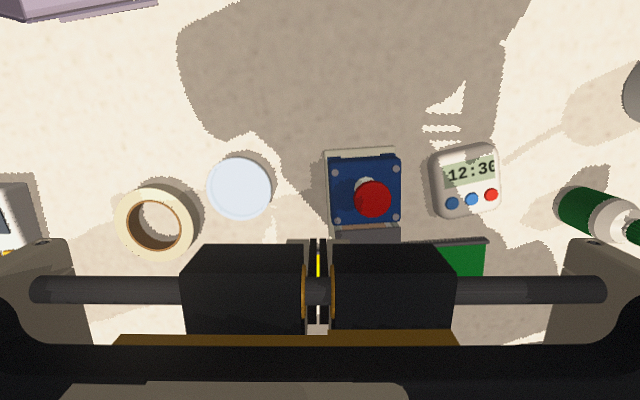

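The wrist view shows the red button at (373,199), where I predicted (376,204). The fingers are shut and short of it by about 45 mm.

```bash
python3 - <<'E'
from meas import *
im,d,m=snap("wrist"); o=ctrl.get_obs(); r,a,c=blob(im,(0,150,80),(8,255,255),(340,160,405,230))
(x,y),rad=cv2.minEnclosingCircle(c); p=atz(m,(x,y),.076); print((x,y),rad,p,dep(m,(x,y),d)); q=o["tool_pos"]; print(q,o["orientation"],p-q)
E
```

```text
(374.58941650390625, 198.60264587402344) 18.59373664855957 [0.54812298 0.20637477 0.076     ] [0.54804041 0.20625809 0.07559255]
[0.51897807 0.23848334 0.13794636] [1.79978383e+02 6.89690693e-02 2.19415784e+01] [ 0.02914491 -0.03210857 -0.06194636]
```

```bash
python3 -m crank '[[[0.014,-0.017,0],[0,0,2],-1],[[0.014,-0.017,0],[0,0,1.9],-1],[[0,0,-0.025],[0,0,0],-1],[[0,0,-0.020],[0,0,0],-1],[[0,0,-0.006],[0,0,0],-1],[[0,0,-0.006],[0,0,0],-1],[[0,0,-0.006],[0,0,0],-1],[[0,0,-0.006],[0,0,0],-1],[[0,0,-0.006],[0,0,0],-1],[[0,0,-0.004],[0,0,0],-1],[[0,0,-0.003],[0,0,0],-1],[[0,0,0],[0,0,0],-1]]'
```

```text
clock: 2.6
tool_pos: [0.5471, 0.2067, 0.057]
orientation: [-180.0, -0.1, 26.0]
force: [-2.5, 3.7, 4.5]
opening: 0.0005
gripper_force: 2.2
```

```bash
python3 -m crank '[[[0,0,-0.002],[0,0,0],-1],[[0,0,-0.001],[0,0,0],-1],[[0,0,-0.001],[0,0,0],-1],[[0,0,0],[0,0,0],-1],[[0,0,0],[0,0,0],-1]]'
```

```text
clock: 3.1
tool_pos: [0.5472, 0.2067, 0.0542]
orientation: [-180.0, -0.1, 26.1]
force: [-6.0, 2.6, 12.5]
opening: 0.0008
gripper_force: 6.4
```

```bash
python3 -m crank '[[[0,0,-0.001],[0,0,0],-1],[[0,0,0],[0,0,0],-1],[[0,0,0],[0,0,0],-1]]'; python3 - <<'E'
from h import *
im,d,m=snap("top"); cv2.imwrite("pics/top2.png",cv2.resize(im[170:310,240:430],None,fx=4,fy=4))
E
```

```text
clock: 3.4
tool_pos: [0.5473, 0.2067, 0.0541]
orientation: [-180.0, -0.2, 26.1]
force: [-8.3, 1.9, 20.7]
opening: 0.0006
gripper_force: 10.2
```

View pics/top2.png

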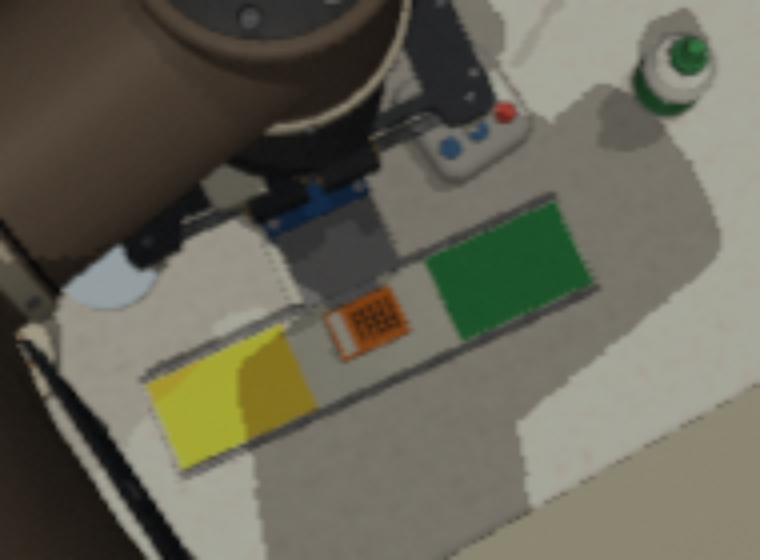

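The plunger is down against its stop (20 N, z = 54 mm) and the cassette is out at crop (367,323), lying square in the lane. I'll release it and move to the cassette's yellow side.

```bash
python3 -m crank '[[[0,0,0.006],[0,0,0],-1],[[0,0,0.008],[0,0,0],-1],[[0,0,0.015],[0,0,0],-1],[[0,0,0.022],[0,0,0],-1],[[0,0,0.022],[0,0,0],-1],[[-0.03,0.0045,0],[0,0,0],-1],[[-0.03,0.0045,0],[0,0,0],-1],[[-0.03,0.0045,0],[0,0,0],-1],[[-0.03,0.0045,0],[0,0,0],-1],[[0,0,0],[0,0,0],-1],[[0,0,0],[0,0,0],-1]]'; python3 - <<'E'
from meas import *
o=ctrl.get_obs(); print(o["clock"],o["tool_pos"],o["orientation"],o["force"])
M=np.array([.4557,.16]);u=np.array([.4356,-.9001]);v=np.array([.9001,.4356])
for n in("top","side","wrist"):
    im,d,m=snap(n); 
    cv2.imwrite(f"pics/{n}3.png",im)
    try:
        r,a,c=blob(im,(5,150,70),(18,255,255),(310,230,355,275) if n=="top" else (270,220,330,275) if n=="side" else (0,0,640,400))
        p=atz(m,r[0],.016)[:2]; print(n,r,a,p,"lane x,u",(p-M)@v,(p-M)@u,"pred green",proj(m,[.4919,.0851,.008]))
    except Exception as e: print(n,e)
q=o["tool_pos"][:2]-M; print("tcp lane",q@v,q@u)
E
```

```text
clock: 4.55
tool_pos: [0.4265, 0.2239, 0.1251]
orientation: [180.0, -0.0, 26.1]
force: [1.0, 0.1, 0.6]
opening: 0.0002
gripper_force: 0.0
4.55 [0.42654552 0.22388806 0.1250568 ] [ 1.79998685e+02 -3.57622916e-02  2.60910560e+01] [1.03900254 0.09523662 0.56992612]
top ((330.800048828125, 246.1000518798828), (4.472135543823242, 5.813776969909668), 63.43495178222656) 20 [0.46975236 0.16361256] lane x,u 0.014222158349729983 0.00286953886112777 pred green [[366.70324929 237.3298393 ]]
side ((298.5999755859375, 252.29998779296875), (19.230188369750977, 11.627553939819336), 26.56505012512207) 171 [0.46220055 0.15843896] lane x,u 0.005171152162717416 0.004236728300899037 pred green [[329.47876587 272.32937271]]
wrist ((397.5, 195.5), (25.0, 47.0), 90.0) 810 [0.46176102 0.16316063] lane x,u 0.006832290231999505 -0.0002047049326918521 pred green [[485.73191696 200.6948185 ]]
tcp lane 0.001587697807717775 -0.07020533674779332
```

View pics/wrist3.png

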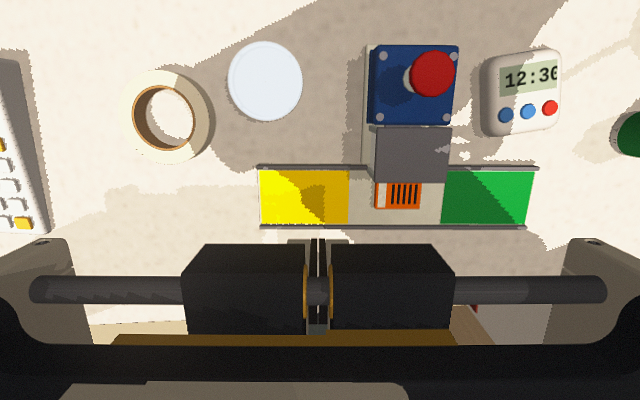

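The wrist view shows the cassette at (398,195), square, and the green pad at about (488,197). The empty lane is below-left. The pad sits 2–3 px off its prediction, so I'll aim between the two calibrations.

```bash
python3 -m crank '[[[0.0035,0.0017,-0.04],[0,0,0],-1],[[0,0,-0.04],[0,0,0],-1],[[0,0,-0.02],[0,0,0],-1],[[0,0,-0.007],[0,0,0],-1],[[0,0,-0.005],[0,0,0],-1],[[0,0,0],[0,0,0],-1]]'; python3 - <<'E'
from meas import *
o=ctrl.get_obs(); print(o["clock"],o["tool_pos"],o["force"])
im,d,m=snap("side"); cv2.imwrite("pics/side4.png",cv2.resize(im[190:300,220:380],None,fx=5,fy=5))
E
```

```text
clock: 5.3
tool_pos: [0.4307, 0.2257, 0.0127]
orientation: [180.0, -0.0, 26.0]
force: [0.9, 0.4, -0.1]
opening: 0.0004
gripper_force: 0.0
5.3 [0.43072731 0.22567341 0.01266721] [ 0.88135306  0.43884987 -0.11168784]
```

View pics/side4.png

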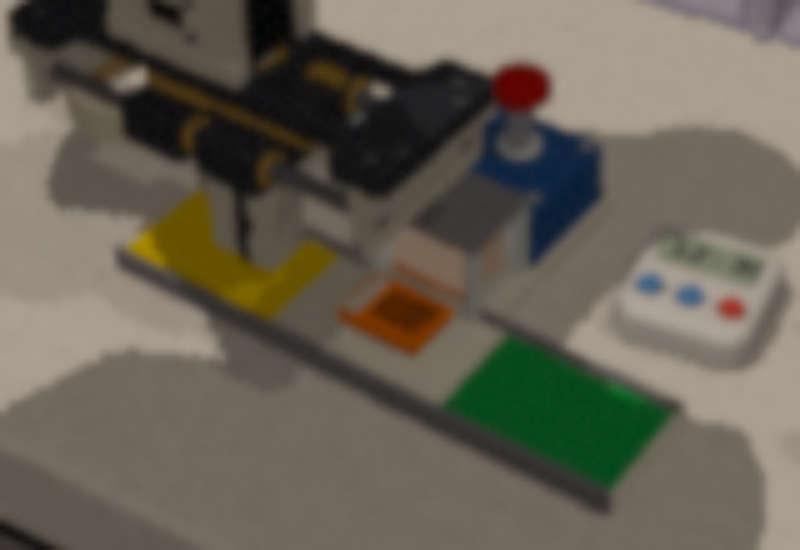

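The fingertips are down in the lane behind the cassette, and nothing else is touched. The plunger is back up at crop (520,85). Now I'll push along the lane.

```bash
python3 -m crank '[[[0.0033,-0.0068,0],[0,0,0],-1],[[0.0033,-0.0068,0],[0,0,0],-1],[[0.0033,-0.0068,0],[0,0,0],-1],[[0.0026,-0.0054,0],[0,0,0],-1],[[0.0026,-0.0054,0],[0,0,0],-1],[[0.0026,-0.0054,0],[0,0,0],-1],[[0.0026,-0.0054,0],[0,0,0],-1],[[0.0026,-0.0054,0],[0,0,0],-1],[[0.0026,-0.0054,0],[0,0,0],-1],[[0.0026,-0.0054,0],[0,0,0],-1],[[0.0026,-0.0054,0],[0,0,0],-1],[[0,0,0],[0,0,0],-1]]';python3 - <<'E'
from meas import *
o=ctrl.get_obs()
M=np.array([.4557,.16]);u=np.array([.4356,-.9001]);v=np.array([.9001,.4356])
im,d,m=snap("side"); cv2.imwrite("pics/side5.png",cv2.resize(im[190:300,220:380],None,fx=5,fy=5))
q=o["tool_pos"][:2]-M; print("tcp lane",q@v,q@u)
E
```

```text
clock: 6.55
tool_pos: [0.461, 0.1612, 0.0125]
orientation: [180.0, 0.0, 26.0]
force: [0.2, -0.5, 0.2]
opening: 0.0003
gripper_force: 0.0
tcp lane 0.005311630390454919 0.0012361665523211442
```

View pics/side5.png

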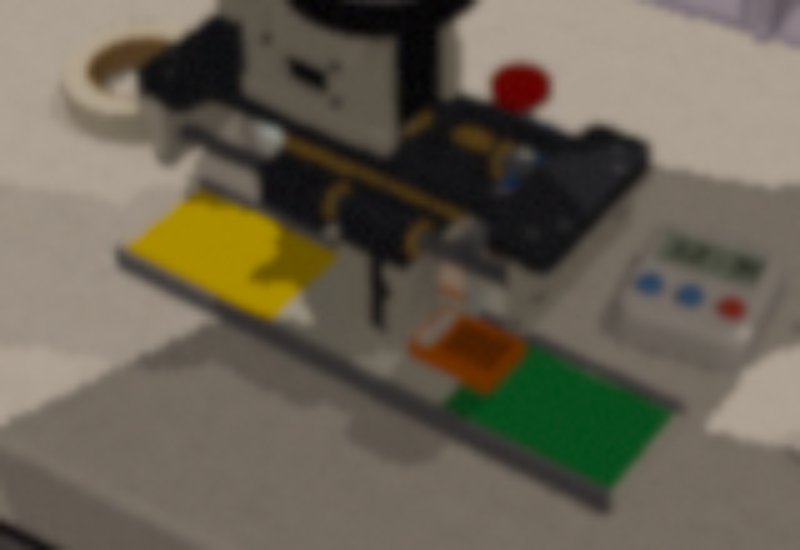

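The cassette is travelling straight, with its centre at crop (468,352), half on the way to the pad. I'll continue and measure before the last bit.

```bash
python3 -m crank '[[[0.0022,-0.0045,0],[0,0,0],-1],[[0.0022,-0.0045,0],[0,0,0],-1],[[0.0022,-0.0045,0],[0,0,0],-1],[[0.0022,-0.0045,0],[0,0,0],-1],[[0.0022,-0.0045,0],[0,0,0],-1],[[0.0022,-0.0045,0],[0,0,0],-1],[[0.0013,-0.0027,0],[0,0,0],-1],[[0,0,0],[0,0,0],-1]]';cat > c.py <<'E'
from meas import *
import sys
o=ctrl.get_obs()
M=np.array([.4557,.16]);u=np.array([.4356,-.9001]);v=np.array([.9001,.4356])
q=o["tool_pos"][:2]-M; print("tcp lane",q@v,q@u)
for n in("side","top"):
    im,d,m=snap(n)
    if n=="side": cv2.imwrite(f"pics/side_{sys.argv[1]}.png",cv2.resize(im[190:300,220:380],None,fx=5,fy=5))
    w=[(280,240,370,300),(320,215,390,270)][n=="top"]
    h=cv2.cvtColor(im,cv2.COLOR_BGR2HSV); k=np.zeros(h.shape[:2],np.uint8); s=np.s_[w[1]:w[3],w[0]:w[2]]
    for nm,lo,hi,z in(("cass",(4,120,50),(20,255,255),.016),):
        k[s]=cv2.inRange(h,lo,hi)[s]
        if k.sum()==0: print(n,"none"); continue
        L=cv2.connectedComponentsWithStats(k); i=1+np.argmax(L[2][1:,4]); ys,xs=np.nonzero(L[1]==i)
        P=np.array([(lambda p:((p-M)@v,(p-M)@u))(atz(m,(x,y),z)[:2]) for x,y in zip(xs,ys)])
        print(n,len(xs),"x,u range",P.min(0).round(4),P.max(0).round(4),"mean",P.mean(0).round(4))
E
python3 c.py 6
```

```text
clock: 7.4
tool_pos: [0.4756, 0.1318, 0.0125]
orientation: [-180.0, 0.0, 26.0]
force: [-1.0, 0.6, 0.2]
opening: 0.0005
gripper_force: 0.0
tcp lane 0.00561204067811663 0.03399990638286014
side 218 x,u range [-0.0108  0.0511] [0.0229 0.0931] mean [0.005  0.0752]
top none
```

```bash
python3 -m crank '[[[0.0013,-0.0027,0],[0,0,0],-1],[[0.0013,-0.0027,0],[0,0,0],-1],[[0.0009,-0.0018,0],[0,0,0],-1],[[0,0,0],[0,0,0],-1],[[-0.004,0.009,0],[0,0,0],-1],[[-0.004,0.009,0],[0,0,0],-1],[[0,0,0.05],[0,0,0],-1],[[0,0,0.05],[0,0,0],-1],[[-0.02,0.04,0.02],[0,0,0],-1],[[-0.02,0.04,0],[0,0,0],-1],[[-0.02,0.04,0],[0,0,0],-1],[[0,0,0],[0,0,0],-1]]'; python3 c.py 7; python3 - <<'E'
from h import *
im,d,m=snap("top"); cv2.imwrite("pics/top7.png",cv2.resize(im[170:310,240:430],None,fx=4,fy=4))
E
```

```text
clock: 8.7
tool_pos: [0.4092, 0.2676, 0.1333]
orientation: [-179.9, -0.1, 26.3]
force: [0.1, 0.2, -0.5]
opening: 0.0003
gripper_force: 0.0
tcp lane 0.00500614276983084 -0.11715570728586308
side 221 x,u range [-0.0108  0.0591] [0.0237 0.1006] mean [0.0059 0.0825]
top 185 x,u range [-0.0084  0.0564] [0.0197 0.0959] mean [0.0053 0.0797]
```

View pics/side_7.png

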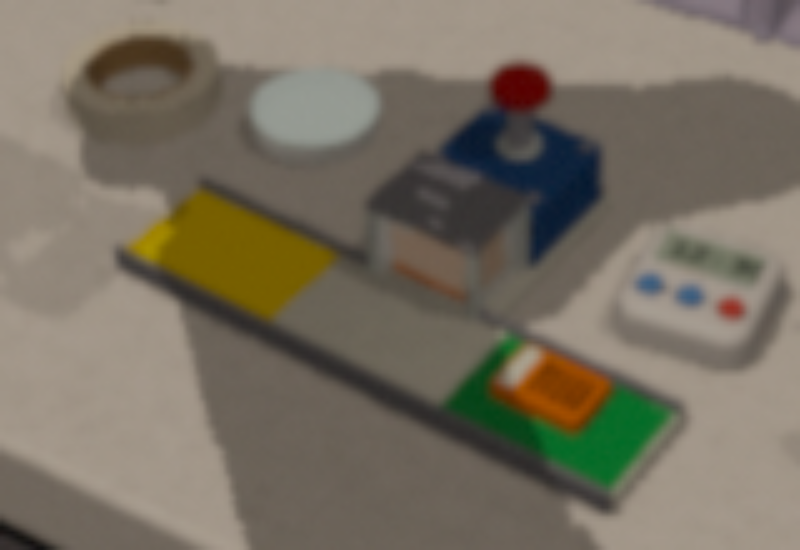

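View pics/top7.png

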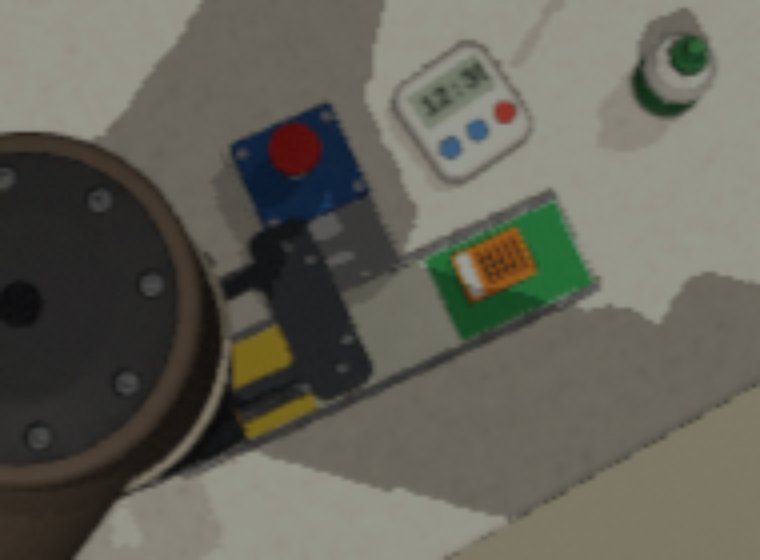

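Both views show the cassette flat, square and wholly on the green pad, but the other frames agree it is about 6–7 mm short of the middle along the lane. Nothing else has moved. I'll nudge it a little further.

```bash
python3 -m crank '[[[0.0206,-0.0425,0],[0,0,0],-1],[[0.0206,-0.0425,0],[0,0,0],-1],[[0.0206,-0.0425,0],[0,0,0],-1],[[0,0,0],[0,0,0],-1],[[0,0,-0.045],[0,0,0],-1],[[0,0,-0.045],[0,0,0],-1],[[0,0,-0.022],[0,0,0],-1],[[0,0,-0.0085],[0,0,0],-1],[[0,0,0],[0,0,0],-1],[[0.0022,-0.0045,0],[0,0,0],-1],[[0.0022,-0.0045,0],[0,0,0],-1],[[0,0,0],[0,0,0],-1]]'; python3 c.py 8
```

```text
clock: 10.05
tool_pos: [0.478, 0.1265, 0.0133]
orientation: [-180.0, -0.1, 26.0]
force: [0.4, 0.7, 0.0]
opening: 0.0003
gripper_force: 0.0
tcp lane 0.005518987558650739 0.03987524995184786
side 221 x,u range [-0.0109  0.0592] [0.0234 0.1004] mean [0.0051 0.0823]
top none
```

```bash
python3 -m crank '[[[0.0012,-0.0025,0],[0,0,0],-1],[[0.0012,-0.0025,0],[0,0,0],-1],[[0.0012,-0.0025,0],[0,0,0],-1],[[0,0,0],[0,0,0],-1]]'; python3 c.py 9
```

```text
clock: 10.55
tool_pos: [0.4812, 0.1191, 0.0123]
orientation: [-180.0, -0.0, 26.0]
force: [0.2, 0.3, 0.8]
opening: 0.0006
gripper_force: 0.7
tcp lane 0.005085132328372208 0.047915707705236406
side 225 x,u range [-0.0108  0.0639] [0.0233 0.1064] mean [0.0053 0.0885]
top none
```

Moved by 6 mm; now I'll retreat and check.

```bash
python3 -m crank '[[[-0.004,0.009,0],[0,0,0],-1],[[-0.004,0.009,0],[0,0,0],-1],[[0,0,0.05],[0,0,0],-1],[[0,0,0.05],[0,0,0],-1],[[-0.02,0.04,0.02],[0,0,0],-1],[[-0.02,0.04,0.01],[0,0,0],-1],[[-0.02,0.04,0.01],[0,0,0],-1],[[0,0,0],[0,0,0],-1],[[0,0,0],[0,0,0],-1]]'; python3 c.py 10; python3 - <<'E'
from h import *
im,d,m=snap("top"); cv2.imwrite("pics/top10.png",cv2.resize(im[170:310,240:430],None,fx=4,fy=4))
E
```

```text
clock: 11.55
tool_pos: [0.4116, 0.2584, 0.1521]
orientation: [-180.0, -0.0, 26.2]
force: [-0.2, -0.8, 0.3]
opening: 0.0005
gripper_force: 0.0
tcp lane 0.003181692758290303 -0.10777758003450578
side 221 x,u range [-0.0108  0.0655] [0.0237 0.1067] mean [0.0058 0.0885]
top 184 x,u range [-0.0084  0.0624] [0.0198 0.1026] mean [0.0056 0.086 ]
```

View pics/top10.png

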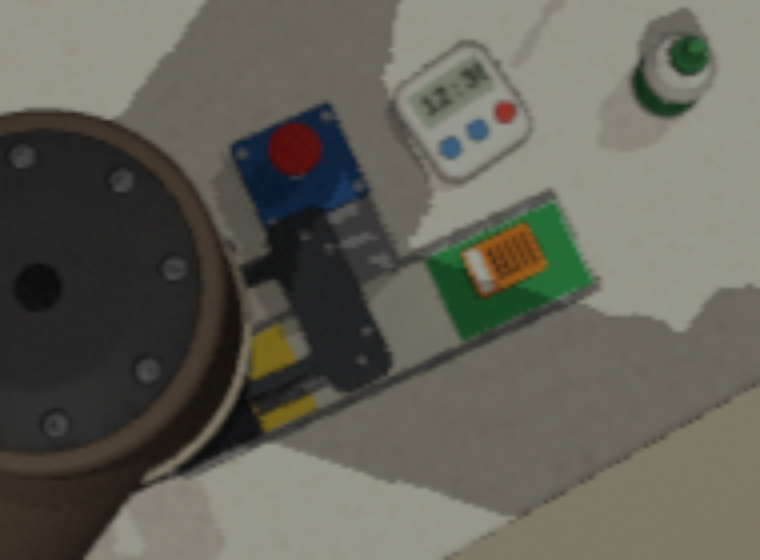

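The cassette now lies flat on the pad with its centre at crop (505,261). That is within about 1 mm of the middle along the lane and about 5 mm across it. The plunger is up and the other things have not moved.

```bash
python3 -c "from plant import close_job; print(close_job())"
```

```text
the job is handed in; nothing more can be done
None
```

I pressed the plunger fully once and pushed the one cassette that came out on to the green pad. It lies flat there, within about 1 mm of the middle along the lane and about 5 mm off across it. Nothing else in view had moved, and I handed the job in at about 11.7 s on the robot's clock.

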